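# Tidy the craft tools onto their outline cards

## Task

The craft lesson is over: put each of the four tools - the large tape roll, the small tape roll, the stapler and the wooden stamp - onto the white card that shows its own outline. Each must lie flat, the same way up as now, centred on its outline, and the stapler and the stamp must line up with theirs (either end may point either way). Leave the glass jar and the brush beaker standing where they are.

Things in the scene. Friction and masses are not known exactly. Their poses are not given: they have to be found in the camera images.
- large_roll: Large roll of brown paper tape lying flat: a ring 60 mm outside diameter, 38 mm hole, 24 mm high, white core, about 90 g. Can be gripped across its outside (60 mm), or by one wall, 11 mm thick. Origin: centre of its underside; z up.
- small_roll: Small roll of the same brown tape lying flat: a ring 40 mm outside diameter, 22 mm hole, 20 mm high, white core, about 40 g. Origin: centre of its underside; z up.
- stapler: Desk stapler standing on its base: 110 mm long (x), 28 mm wide (y), 40 mm high, grey plastic base and heel with a dark steel top arm, about 180 g. Its heel is at -x. The sides of base and top arm are upright and level with each other (28 mm), so it is gripped across y at the middle. Origin: centre of its underside; z up.
- stamp: Wooden hand stamp: rectangular block 64 mm (x) by 42 mm (y), 22 mm high with a thin black rubber sole, and on it a round turned knob 26 mm in diameter (widest 42 to 50 mm above the underside), 57 mm high in all, about 100 g. Grip the block across y (42 mm) or the knob. Origin: centre of its underside; z up.
- large_card: White square card 94 by 94 mm with the black outline of the large tape roll: two concentric circles, 64 mm and about 42 mm across. Card 3 mm thick, fixed flat to the table, its top 3 mm above the table; the outline is only drawn, with nothing to fit into. Origin: centre of the card and of its outline, on the underside (table level); z up.
- small_card: White square card 94 by 94 mm with the black outline of the small tape roll: two concentric circles, 44 mm and about 26 mm across. Card 3 mm thick, fixed flat to the table, its top 3 mm above the table; the outline is only drawn, with nothing to fit into. Origin: centre of the card and of its outline, on the underside (table level); z up.
- stapler_card: White oblong card 138 mm (x) by 70 mm (y) with the black outline of the stapler: a long rectangle 114 by 32 mm, long side along x. Card 3 mm thick, fixed flat to the table, its top 3 mm above the table; the outline is only drawn, with nothing to fit into. Origin: centre of the card and of its outline, on the underside (table level); z up.
- stamp_card: White card 100 mm (x) by 78 mm (y) with the black outline of the stamp: a rectangle 68 by 46 mm, long side along x. Card 3 mm thick, fixed flat to the table, its top 3 mm above the table; the outline is only drawn, with nothing to fit into. Origin: centre of the card and of its outline, on the underside (table level); z up.
- jar: Bystander: clear glass jar with a green lid, 68 mm in diameter, 82 mm tall, standing loose at the left edge of the work; to be left alone. Origin: centre of its underside.
- beaker: Bystander: white plastic beaker with three thin brush handles standing in it, 80 mm in diameter at the rim, 75 mm tall (handles to about 130 mm), standing loose at the right edge of the work; to be left alone. Origin: centre of its underside.
There are look-alikes about, which are no part of the job. Several things have the shape of the stamp; the one meant has the colours described above.

How it is judged:
By the outcome, as a careful person would: the job done as asked, in the order asked, and still so for the second after the job is handed in, with the robot touching nothing.
It also fails if it takes over 112 s, if anything falls off the work surface, if the arm or the gripper's body presses on something with over 40 N, if the wrist force passes 120 N, or if a joint passes its speed limit or range.

## Robot

A 7-joint arm with a two-finger parallel gripper is mounted at the origin on the work surface. World frame = base frame: x ahead of the robot, y to its left, z up, the work surface at z = 0. Lengths are in m, angles in rad, forces in N, time in s.
With the tool pointing down it reaches from about 0.35 to 0.9 m from the base axis. Payload 8.1 kg.
Tool frame: the origin (TCP) lies midway between the tips of the shut fingers; the grasp point (between the pads) lies 19 mm behind it; z points along the fingers, y is the line along which they close (so a half turn about z gives the same grasp; the last joint's range is limited). The gripper opens to 92 mm and grips with 3 to 60 N. Pads are 19 mm wide; open, the fingers measure 130 mm over their backs; the gripper's body (75 mm by 190 mm) begins 47 mm behind the grasp point.
Start: joints at [-1.45, 0.434, 0.025, 1.573, -0.012, 1.134, -0.075], TCP at [0.139, 0.609, 0.227] pointing down, gripper open.
Joint ranges: [-2.62, 2.62], [-0.44, 2.09], [-1.27, 1.32], [0.08, 2.57], [-1.32, 4.46], [0.12, 2], [-2.74, 2.74]. Speed limits (rad/s): [2.22, 2.22, 3.01, 3.01, 3.14, 3.14, 3.14].

## Interface

Orientations are given as a rotation vector (axis times angle).
In Python, from cell import arm gives the robot as it stands.
- The arm moves only by the tool carry_out, never from a script. Its arguments are lists of equal length, an entry for each row: "claw": the finger opening in cm, from 0 to 9.18; "delta_pos": the shift along the tool's x, y, z in cm, a list of three; "angular": the turn, a rotation vector about the tool's x, y, z in rad, a list of three. In form: {"claw": [claw, ...], "delta_pos": [[dx, dy, dz], ...], "angular": [[ax, ay, az], ...]}. A call has 1 to 20 rows; each row shifts and turns the commanded pose from where the row before left it, along the tool's axes as they then stand; what a row does not reach is not made up. A row lasts 1/10 s, in which the tool goes at most 50 mm and 8.59 degrees, less where a joint would pass 70% of its speed; a pose out of reach is approached as far as the arm can. A call with a gripper value outside its range is refused whole. The fingers move at their own pace and stop on an object; "force" is the grip in N (left out, the last holds). Time passes only in rows, so rows that do not move let the fingers close. It gives the time, the measured TCP pose, the force, the opening and the grip force at its end, in the units of the state.
- arm.observe(): the state, without advancing time (a new reading comes with each control period).
- arm.get_image(name): name is "scene" or "top"; returns a dict with "frame" (400x640x3 uint8, red, green, blue), "mtx" (3x3 intrinsics, pixels), "T" (4x4, takes a point from camera to world coordinates). Camera axes: x right, y down, z forward; pixel columns grow to the right and rows downward; lengths in m; the calibration is good to about 2 mm. A picture is of the moment at which its call begins. There is no depth.
- arm.sign_off(): hands the job in; it is judged then, once.
Trained networks look in a picture, given as the dict that the camera call returned (one of the last four; its "shot" number tells which), for a name from the list of things; names that differ only in an ending like _2 or _b are one class to them, and where a whole thing is asked for, a point or a joint stands for the part that bears it (a point fixed in the world has none). Each returns a list of dicts, best first, with "conf" (0 to 1); they miss things now and then, are a little off and sometimes report something else, mostly with a low value. They report only what shows in the picture. A call takes as long as a camera call. They do not tell look-alikes from the thing itself.
- arm.look_for(label, picture): "centre" ([column, row] as shares, 0 to 1, of the picture: columns of its width, rows of its height, amid what is visible of it).
- arm.trace(label, picture): "region" (400x640 bool, what is visible of it) and "centre" ([column, row] as shares, 0 to 1, of the picture: columns of its width, rows of its height, amid what is visible of it).
- arm.place_of(label, picture): "centre" ([column, row] as shares, 0 to 1, of the picture: columns of its width, rows of its height: a listed point, or the origin of a listed thing).
The state is a dict: "clock": time; "joints": joint angles; "dq": joint speeds; "joint_efforts": joint torques, N m; "position": TCP position; "ee_rot": TCP orientation; "force": force on the tool from outside, world axes, zero at the start; "ft_torque": the same for the moment, N m; "width": opening from 0.0 (shut) to 1.0 (fully open); "gripper_force": force on a finger pad.
Only numpy, scipy, OpenCV 4.12 (cv2) and the standard library are available. Lean on these libraries where they do the work, as an engineer would, in place of code of your own. Each camera call takes 0.05 s, during which the arm holds its last target. There are 200 camera calls.

## Working session

There is one attempt and no reset: what is moved stays moved. The work goes in short steps, Python scripts to look and compute and a tool call to move; the robot and the scene stay as the last step left them, time stands still between calls to the robot, and variables do not carry over. Pictures are saved under pics/ and viewed, at most 14 in all, crops included, and the job is handed in when it is done.

Besides the shell and the picture viewer there is one more tool, called after "Emit:" in YAML: its name, and indented under it one key for each argument. carry_out: Moves the arm, as the interface text tells. Its arguments: {"type":"object","properties":{"claw":{"type":"array","items":{"type":"number"}},"delta_pos":{"type":"array","items":{"type":"array","items":{"type":"number"}}},"angular":{"type":"array","items":{"type":"array","items":{"type":"number"}}},"force":{"type":"number"}},"required":["claw","delta_pos","angular"]}

```bash
ls; mkdir -p pics; cat > h.py <<'E'
import numpy as np, cv2
from cell import arm
from scipy.spatial.transform import Rotation as R
def px2w(im,uv,z):
    d=im["T"][:3,:3]@np.linalg.inv(im["mtx"])@np.array([uv[0],uv[1],1.]); o=im["T"][:3,3]
    return o+d*(z-o[2])/d[2]
def w2px(im,p):
    T=np.linalg.inv(im["T"]); q=im["mtx"]@(T[:3,:3]@np.asarray(p,float)+T[:3,3]); return q[:2]/q[2]
def save(n,img): cv2.imwrite("pics/"+n,cv2.cvtColor(img,cv2.COLOR_RGB2BGR))
E
python3 - <<'E'
from h import *
s=arm.observe(); print({k:np.round(v,3).tolist() for k,v in s.items()})
for n in("scene","top"):
    im=arm.get_image(n); save(n+"0.png",im["frame"]); print(n,np.round(im["T"],3).tolist(),im["mtx"][0])
    for l in "large_roll small_roll stapler stamp large_card small_card stapler_card stamp_card jar beaker".split():
        for r in arm.place_of(l,im): 
            uv=np.array(r["centre"])*[640,400]; print(l,round(r["conf"],2),uv.round(1),px2w(im,uv,0).round(3))
E
```

```text
pics
{'clock': 0.0, 'joints': [-1.45, 0.435, 0.025, 1.574, -0.012, 1.134, -0.075], 'dq': [0.0, -0.001, 0.001, 0.0, 0.0, 0.001, -0.0], 'joint_efforts': [-0.0, -66.785, 0.985, -31.447, -0.061, 0.042, 0.0], 'position': [0.139, 0.609, 0.226], 'ee_rot': [-0.351, -3.122, 0.002], 'force': [-0.317, -0.098, 0.505], 'ft_torque': [0.04, -0.021, 0.072], 'gripper_force': 0.0, 'width': 1.001}
scene [[-0.07, 0.757, -0.65, 1.271], [0.997, 0.046, -0.053, 0.104], [-0.01, -0.652, -0.758, 0.912], [0.0, 0.0, 0.0, 1.0]] [371.74322017   0.         320.68783146]
large_roll 0.73 [184.8 199. ] [ 0.513 -0.402 -0.   ]
small_roll 0.59 [311.8 245.6] [0.668 0.027 0.   ]
stapler 0.73 [226.2 234.9] [ 0.646 -0.233  0.   ]
stamp 0.63 [436.1 209.9] [ 0.509  0.406 -0.   ]
stamp 0.62 [486.5 226.2] [0.564 0.549 0.   ]
stamp 0.62 [245.7 175.3] [ 0.395 -0.225  0.   ]
stamp 0.59 [441. 238.] [0.617 0.406 0.   ]
stamp 0.58 [465.  199.4] [0.46  0.504 0.   ]
large_card 0.68 [299.9 192.5] [ 0.462 -0.03   0.   ]
small_card 0.63 [387.3 178.6] [0.381 0.259 0.   ]
stapler_card 0.69 [246.1 174.6] [ 0.391 -0.224  0.   ]
stapler_card 0.
[... 307 characters left out ...]
0.993, 1.445], [0.0, 0.0, 0.0, 1.0]] [421.74985462   0.         326.4914154 ]
large_roll 0.76 [466.7 204. ] [ 0.507 -0.421  0.   ]
small_roll 0.47 [335.7 161.1] [0.666 0.027 0.   ]
stapler 0.63 [407.4 168.4] [ 0.635 -0.222  0.   ]
stamp 0.82 [199.8 219.2] [0.47 0.5  0.  ]
stamp 0.78 [224.  175.3] [0.623 0.418 0.   ]
stamp 0.74 [186.6 196.4] [0.551 0.547 0.   ]
stamp 0.51 [227.5 205.5] [0.516 0.404 0.   ]
large_card 0.86 [349.4 220.6] [ 0.456 -0.016  0.   ]
stapler_card 0.81 [410.6 240.2] [ 0.386 -0.223  0.   ]
stamp_card 0.61 [286.7 180.1] [0.602 0.199 0.   ]
jar 0.58 [225.3 260.7] [0.327 0.41  0.   ]
jar 0.46 [353.3 216.6] [ 0.47 -0.03  0.  ]
beaker 0.96 [473.1 260. ] [ 0.315 -0.432  0.   ]
```

View pics/scene0.png

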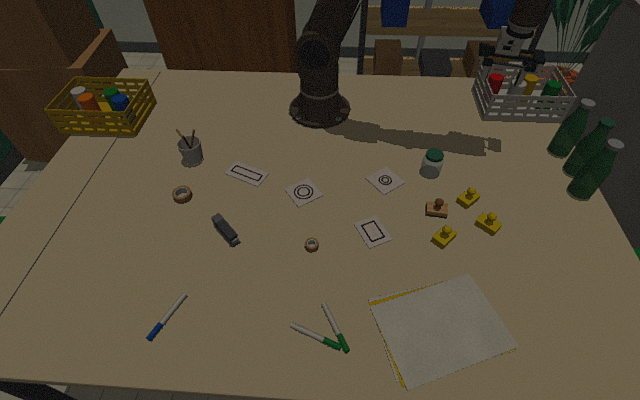

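View pics/top0.png

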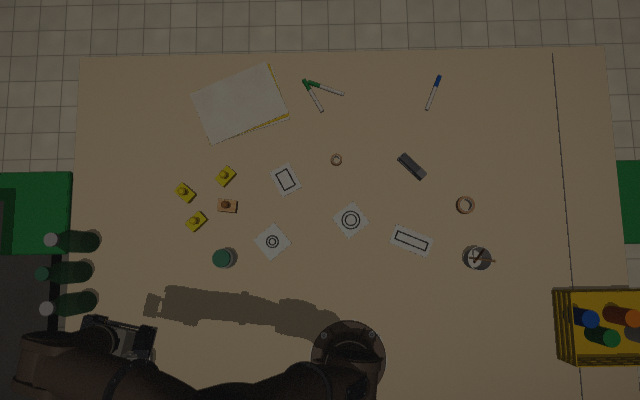

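The scene view shows the wooden stamp at (437,209), with three yellow look-alikes near it. The large roll is at (182,195), the small roll at (312,244) and the stapler at (226,230); the four cards are clear. The top view agrees, with the wooden stamp at (227,205). Next I'll fit poses using the masks from both cameras.

```bash
cat > fit.py <<'E'
from h import *
from scipy.optimize import minimize
def box(x,y,z0,z1): return np.array([[a,b,c] for a in(-x/2,x/2) for b in(-y/2,y/2) for c in(z0,z1)])
def cyl(d,z0,z1):
    t=np.arange(0,2*np.pi,.2); return np.array([[d/2*np.cos(a),d/2*np.sin(a),z] for a in t for z in(z0,z1)])
M={"large_roll":[cyl(.060,0,.024)],"small_roll":[cyl(.040,0,.020)],"stapler":[box(.110,.028,0,.040)],
"stamp":[box(.064,.042,0,.022),np.vstack([cyl(.014,.02,.03),cyl(.026,.042,.050),cyl(.02,.05,.057)])],
"large_card":[box(.094,.094,0,.003)],"small_card":[box(.094,.094,0,.003)],"stapler_card":[box(.138,.070,0,.003)],"stamp_card":[box(.100,.078,0,.003)]}
S=8
def render(name,p,im,win,z=0):
    u0,v0,u1,v1=win; m=np.zeros(((v1-v0)*S,(u1-u0)*S),np.uint8); c,s=np.cos(p[2]),np.sin(p[2])
    T=np.linalg.inv(im["T"])
    for P in M[name]:
        W=P@np.array([[c,s,0],[-s,c,0],[0,0,1]])+[p[0],p[1],z]
        q=(W@T[:3,:3].T+T[:3,3])@im["mtx"].T; q=q[:,:2]/q[:,2:]
        h=cv2.convexHull(((q+.5-[u0,v0])*S*16).astype(np.int32))
        cv2.fillConvexPoly(m,h,255,shift=4)
    return cv2.resize(m,(u1-u0,v1-v0),interpolation=cv2.INTER_AREA)/255.
def fit(name,views,x0,z=0):
    """views: [(im,mask float full size)]"""
    def cost(p):
        e=0
        for im,k,w in views:
            r=render(name,p,im,w,z); e+=((r-k[w[1]:w[3],w[0]:w[2]])**2).sum()
        return e
    best=None
    yaws=[0] if "roll" in name else np.arange(0,np.pi,np.pi/8)
    for y in yaws:
        r=minimize(cost,[x0[0],x0[1],y],method="Nelder-Mead",options=dict(initial_simplex=np.array([[x0[0],x0[1],y],[x0[0]+.01,x0[1],y],[x0[0],x0[1]+.01,y],[x0[0],x0[1],y+.2]]),xatol=1e-4,fatol=1e-3,maxiter=150))
        if best is None or r.fun<best.fun: best=r
    return best
def win(im,x0): 
    u,v=w2px(im,[x0[0],x0[1],.01]).astype(int); return (u-32,v-32,u+32,v+32)
def measure(name,ims,x0,z=0,each=True):
    vs=[]
    for im in ims:
        t=w2px(im,[x0[0],x0[1],.015]); c=[r for r in arm.trace(name,im) if np.hypot(*(np.array(r["centre"])*[640,400]-t))<14]
        if c:
            k=c[0]["region"].astype(np.uint8)
            if "roll" in name: # fill hole
                cs,_=cv2.findContours(k,cv2.RETR_EXTERNAL,cv2.CHAIN_APPROX_NONE); cv2.drawContours(k,cs,-1,1,-1)
            vs.append((im,k.astype(float),win(im,x0)))
    out=[]
    for v in ([[a] for a in vs] if each else [])+[vs]:
        if v:
            r=fit(name,v,x0,z); out.append(r.x); print(name,len(v),"top" if v[0][0]["T"][2,3]>1.2 else "scene",r.x.round(4),round(np.degrees(r.x[2])%180,1),"cost",round(r.fun,1),"area",[int(a[1].sum()) for a in v])
    return out
E
cat > m1.py <<'E'
from fit import *
ims=[arm.get_image("scene"),arm.get_image("top")]
for n,x in dict(large_roll=(.507,-.412),small_roll=(.667,.027),stapler=(.64,-.228),stamp=(.512,.405),large_card=(.458,-.02),small_card=(.381,.259),stapler_card=(.388,-.223),stamp_card=(.593,.205)).items(): measure(n,ims,x)
E
time python3 m1.py
```

```text
large_roll 1 scene [ 0.5013 -0.4128  0.1246] 7.1 cost 18.7 area [280]
large_roll 1 top [ 0.5017 -0.4107 -0.0527] 177.0 cost 18.2 area [256]
large_roll 2 scene [ 0.5014 -0.4112 -0.0096] 179.5 cost 40.3 area [280, 256]
small_roll 1 scene [0.6692 0.0257 0.0687] 3.9 cost 3.7 area [185]
small_roll 1 scene [0.6692 0.0257 0.0687] 3.9 cost 3.7 area [185]
stapler 1 scene [ 0.6395 -0.235   3.8745] 42.0 cost 41.3 area [390]
stapler 1 top [ 0.6396 -0.2334  0.783 ] 44.9 cost 22.2 area [348]
stapler 2 scene [ 0.6394 -0.2341  0.7539] 43.2 cost 71.3 area [390, 348]
stamp 1 scene [0.5147 0.4032 1.4227] 81.5 cost 26.3 area [357]
stamp 1 scene [0.5147 0.4032 1.4227] 81.5 cost 26.3 area [357]
large_card 1 scene [ 0.459  -0.0203  0.6364] 36.5 cost 15.2 area [619]
large_card 1 top [ 0.4601 -0.018   0.6338] 36.3 cost 26.5 area [790]
large_card 2 scene [ 0.46   -0.0192  0.6348] 36.4 cost 53.5 area [619, 790]
small_card 1 scene [0.3879 0.2498 0.7001] 40.1 cost 18.1 area [595]
small_card 1 top [0.3895 0.2507 0.6792] 38.9 cost 21.2 area [771]
small_card 2 scene [0.3889 0.2503 0.6811] 39.0 cost 44.7 area [595, 771]
stapler_card 1 scene [ 0.383  -0.2249  1.1746] 67.3 cost 28.3 area [568]
stapler_card 1 top [ 0.3854 -0.224   4.3034] 66.6 cost 12.9 area [849]
stapler_card 2 scene [ 0.3847 -0.2242  1.1669] 66.9 cost 51.5 area [568, 849]
stamp_card 1 scene [0.6039 0.2037 0.4924] 28.2 cost 16.7 area [716]
stamp_card 1 top [0.6053 0.2043 0.4868] 27.9 cost 13.6 area [632]
stamp_card 2 scene [0.6043 0.2038 0.4912] 28.1 cost 35.4 area [716, 632]
real	0m15.450s
user	0m10.267s
sys	0m0.370s
```

Emit:
carry_out:
  claw: [9,9,9,9,9,9,9,9,9,9,9,9,9,9,9,9,9,9,9,9]
  delta_pos:
    - [-2,0,0]
    - [-4,-0.1,0]
    - [-4.6,-0.2,0]
    - [-4.6,-0.2,0]
    - [-4.6,-0.2,0]
    - [-4.6,-0.2,0]
    - [-4.6,-0.2,0]
    - [-4.6,-0.2,0]
    - [-4.6,-0.2,0]
    - [-4.6,-0.2,0]
    - [-4.6,-0.2,0]
    - [-4.6,-0.2,0]
    - [-4.6,-0.2,0]
    - [-4.6,-0.2,0]
    - [-4.6,-0.2,0]
    - [-4.6,-0.2,0]
    - [-4.6,-0.2,0]
    - [-4.6,-0.2,0]
    - [-4.6,-0.2,0]
    - [-4.6,-0.2,0]
  angular:
    - [0,0,0.03]
    - [0,0,0.06]
    - [0,0,0.075]
    - [0,0,0.075]
    - [0,0,0.075]
    - [0,0,0.075]
    - [0,0,0.075]
    - [0,0,0.075]
    - [0,0,0.075]
    - [0,0,0.075]
    - [0,0,0.075]
    - [0,0,0.075]
    - [0,0,0.075]
    - [0,0,0.075]
    - [0,0,0.075]
    - [0,0,0.075]
    - [0,0,0.075]
    - [0,0,0.075]
    - [0,0,0.075]
    - [0,0,0.075]
  force: 25

```text
clock: 4.0
position: [0.6147, -0.0529, 0.2269]
ee_rot: [2.327, 2.109, 0.0]
force: [0.2, 0.4, -0.7]
width: 0.975
gripper_force: 0.0
```

```bash
cat > go.py <<'E'
import sys
from h import *
def go(x,y,z,psi):
    """psi deg: wanted heading of tool y (mod 180). Prints shift in tool axes after the turn, and the turn."""
    s=arm.observe(); Rm=R.from_rotvec(s["ee_rot"]).as_matrix(); p=np.array(s["position"])
    cur=np.degrees(np.arctan2(Rm[1,1],Rm[0,1])); az=np.degrees(np.arctan2(y,x))
    for k in (-180,0,180,360):
        t=psi+k
        if abs(t-az)<125:
            a=np.radians(t); Y=np.array([np.cos(a),np.sin(a),0]); X=np.array([-Y[1],Y[0],0])
            d=np.array([x,y,z])-p
            print("psi",round(t,1),"turn rz",round(np.radians(cur-t),3),"shift after turn cm",(100*np.array([d@X,d@Y,-d[2]])).round(2),"before turn",(100*Rm.T@d).round(2))
    print("now",p.round(4),"psi",round(cur,1),"tilt",Rm[:,2].round(3),"clk",round(s["clock"],2),"j",np.round(s["joints"],2),"F",np.round(s["force"],1),"w",round(s["width"]*9.18,2))
if __name__=="__main__": go(*map(float,sys.argv[1:5]))
E
python3 go.py .5014 -.4112 .004 -39
```

```text
psi -39.0 turn rz 0.583 shift after turn cm [-34.98  13.74  22.29] before turn [-36.76  -7.79  22.31]
now [ 0.6147 -0.0529  0.2269] psi -5.6 tilt [ 0.001 -0.001 -1.   ] clk 4.0 j [-0.37  0.45  0.54  1.63 -0.25  1.13  0.14] F [ 0.2  0.4 -0.7] w 8.95
```

Emit:
carry_out:
  claw: [9,9,9,9,9,9,9,9,9,9,9,9]
  delta_pos:
    - [-3.8,0.2,1.2]
    - [-3.8,0.2,1.2]
    - [-3.8,0.2,1.2]
    - [-3.8,0.2,1.2]
    - [-3.8,0.2,1.2]
    - [-3.8,0.2,1.2]
    - [-3.8,0.2,1.2]
    - [-3.8,0.2,1.2]
    - [-3.8,0.2,1.2]
    - [-3.8,0.2,1.2]
    - [0,0,0]
    - [0,0,0]
  angular:
    - [0,0,0.058]
    - [0,0,0.058]
    - [0,0,0.058]
    - [0,0,0.058]
    - [0,0,0.058]
    - [0,0,0.058]
    - [0,0,0.058]
    - [0,0,0.058]
    - [0,0,0.058]
    - [0,0,0.058]
    - [0,0,0]
    - [0,0,0]

```text
clock: 5.2
position: [0.5016, -0.4099, 0.1066]
ee_rot: [2.833, 1.358, -0.001]
force: [-0.2, -0.4, 0.8]
width: 0.976
gripper_force: 0.0
```

```bash
python3 go.py .5014 -.4112 .004 -39
```

```text
psi -39.0 turn rz 0.004 shift after turn cm [-0.12  0.07 10.26] before turn [-0.11  0.07 10.26]
now [ 0.5016 -0.4099  0.1066] psi -38.8 tilt [-0.001 -0.    -1.   ] clk 5.2 j [ 0.2   0.65  0.64  1.68 -0.45  0.96  0.33] F [-0.2 -0.4  0.8] w 8.96
```

Emit:
carry_out:
  claw: [9,9,9,9,9,9,5.5,5.5,5.5,5.5,5.5,5.5,5.5,5.5,5.5,5.5,5.5,5.5]
  delta_pos:
    - [-0.1,0.1,2.5]
    - [0,0,2.5]
    - [0,0,2.5]
    - [0,0,1.7]
    - [0,0,1]
    - [0,0,0]
    - [0,0,0]
    - [0,0,0]
    - [0,0,0]
    - [0,0,0]
    - [0,0,0]
    - [0,0,0]
    - [0,0,-0.5]
    - [0,0,-2]
    - [0,0,-2.5]
    - [0,0,-2.5]
    - [0,0,-2.5]
    - [0,0,0]
  angular:
    - [0,0,0]
    - [0,0,0]
    - [0,0,0]
    - [0,0,0]
    - [0,0,0]
    - [0,0,0]
    - [0,0,0]
    - [0,0,0]
    - [0,0,0]
    - [0,0,0]
    - [0,0,0]
    - [0,0,0]
    - [0,0,0]
    - [0,0,0]
    - [0,0,0]
    - [0,0,0]
    - [0,0,0]
    - [0,0,0]
  force: 25

```text
clock: 7.0
position: [0.5046, -0.411, 0.1082]
ee_rot: [2.826, 1.361, 0.004]
force: [1.5, -0.0, -0.6]
width: 0.647
gripper_force: 25.0
```

```bash
python3 - <<'E'
from fit import *
from go import go
s=arm.observe(); p=s["position"]; ims=[arm.get_image("scene"),arm.get_image("top")]
save("grasp1.png",cv2.resize(ims[0]["frame"][150:270,120:280],None,fx=4,fy=4))
go(.460,-.0192,.11,-2)
E
```

```text
psi -2 turn rz -0.638 shift after turn cm [38.83 -5.71 -0.51] before turn [ 27.79 -27.71  -0.51]
now [ 0.5035 -0.4093  0.1049] psi -38.6 tilt [ 0.001 -0.    -1.   ] clk 7.1 j [ 0.2   0.65  0.63  1.68 -0.46  0.96  0.33] F [-0.5  0.5 -0.9] w 6.0
```

View pics/grasp1.png

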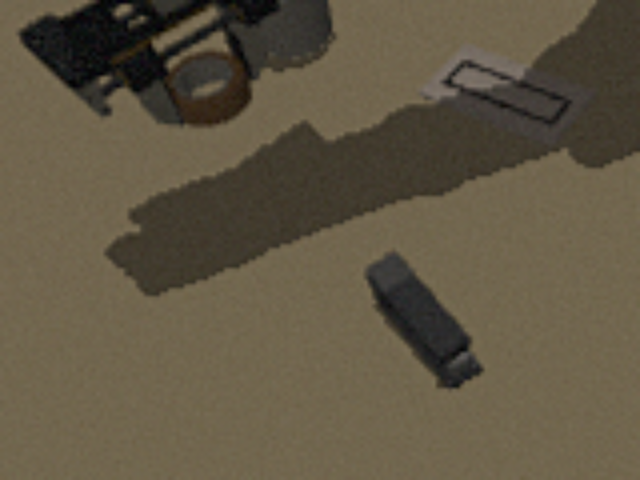

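Gripper width is 6.0 cm and the ring hangs level between the fingers, at about (208,85) in the crop. Next I carry it to its card.

Emit:
carry_out:
  claw: [5.5,5.5,5.5,5.5,5.5,5.5,5.5,5.5,5.5,5.5,5.5,5.5,5.5,5.5]
  delta_pos:
    - [2.9,-1.6,0]
    - [2.9,-1.6,0]
    - [2.9,-1.6,0]
    - [2.9,-1.6,0]
    - [2.9,-1.6,0]
    - [2.9,-1.6,0]
    - [2.9,-1.6,0]
    - [2.9,-1.6,0]
    - [2.9,-1.6,0]
    - [2.9,-1.6,0]
    - [2.9,-1.6,0]
    - [2.9,-1.6,0]
    - [0,0,0]
    - [0,0,0]
  angular:
    - [0,0,-0.053]
    - [0,0,-0.053]
    - [0,0,-0.053]
    - [0,0,-0.053]
    - [0,0,-0.053]
    - [0,0,-0.053]
    - [0,0,-0.053]
    - [0,0,-0.053]
    - [0,0,-0.053]
    - [0,0,-0.053]
    - [0,0,-0.053]
    - [0,0,-0.053]
    - [0,0,0]
    - [0,0,0]

```text
clock: 8.5
position: [0.4549, -0.0209, 0.1041]
ee_rot: [-2.26, -2.181, 0.002]
force: [0.0, -0.2, -0.6]
width: 0.65
gripper_force: 25.0
```

```bash
python3 go.py .460 -.0192 .0075 -2;  python3 - <<'E'
from fit import *
im=arm.get_image("scene");p=arm.observe()["position"]
measure("large_roll",[im],[p[0],p[1]],z=p[2]-.004)
print(p)
E
```

```text
psi -2.0 turn rz -0.001 shift after turn cm [0.19 0.5  9.66] before turn [0.19 0.52 9.66]
now [ 0.4549 -0.0209  0.1041] psi -2.0 tilt [-0.001 -0.    -1.   ] clk 8.5 j [-0.47  0.34  0.51  2.15 -0.25  0.71  0.17] F [ 0.  -0.2 -0.6] w 5.97
[ 0.45542406 -0.02183852  0.10429414]
```

Emit:
carry_out:
  claw: [5.5,5.5,5.5,5.5,5.5,5.5,5.5,7.5,7.5,7.5,7.5,7.5,7.5,7.5,7.5,7.5]
  delta_pos:
    - [0.2,0.5,2.5]
    - [0,0,2.5]
    - [0,0,2.5]
    - [0,0,1.5]
    - [0,0,0.6]
    - [0,0,0]
    - [0,0,0]
    - [0,0,0]
    - [0,0,0]
    - [0,0,0]
    - [0,0,-1]
    - [0,0,-3]
    - [0,0,-3]
    - [0,0,-3]
    - [0,0,0]
    - [0,0,0]
  angular:
    - [0,0,0]
    - [0,0,0]
    - [0,0,0]
    - [0,0,0]
    - [0,0,0]
    - [0,0,0]
    - [0,0,0]
    - [0,0,0]
    - [0,0,0]
    - [0,0,0]
    - [0,0,0]
    - [0,0,0]
    - [0,0,0]
    - [0,0,0]
    - [0,0,0]
    - [0,0,0]

```text
clock: 10.2
position: [0.4612, -0.0193, 0.1096]
ee_rot: [2.261, 2.18, 0.003]
force: [-0.9, 0.2, 0.9]
width: 0.815
gripper_force: 0.0
```

```bash
python3 go.py .6692 .0257 .10 90
```

```text
psi -90.0 turn rz 1.534 shift after turn cm [20.8  -4.5   0.96] before turn [ 5.26 20.62  1.01]
psi 90.0 turn rz -1.607 shift after turn cm [-20.8    4.5    0.96] before turn [ 5.26 20.62  1.01]
now [ 0.4612 -0.0193  0.1096] psi -2.1 tilt [ 0.002  0.001 -1.   ] clk 10.2 j [-0.49  0.34  0.52  2.13 -0.26  0.72  0.17] F [-0.9  0.2  0.9] w 7.48
```

Emit:
carry_out:
  claw: [7.5,7.5,7.5,7.5,7.5,7.5,7.5,7.5]
  delta_pos:
    - [0.8,3,0.2]
    - [0.8,3,0.2]
    - [0.8,3,0.2]
    - [0.8,3,0.2]
    - [0.7,2.9,0.2]
    - [0.7,2.9,0]
    - [0.7,2.8,0]
    - [0,0,0]
  angular:
    - [0,0,0]
    - [0,0,0]
    - [0,0,0]
    - [0,0,0]
    - [0,0,0]
    - [0,0,0]
    - [0,0,0]
    - [0,0,0]

```text
clock: 11.0
position: [0.6707, 0.0269, 0.0969]
ee_rot: [2.26, 2.182, -0.0]
force: [0.1, -1.1, 0.2]
width: 0.818
gripper_force: 0.0
```

```bash
python3 - <<'E'
from fit import *
from go import go
ims=[arm.get_image("scene"),arm.get_image("top")]
measure("large_roll",ims,(.46,-.019),z=.003)
save("l1.png",np.hstack([cv2.resize(ims[0]["frame"][160:230,260:340],(400,350)),cv2.resize(ims[1]["frame"][185:255,310:390],(400,350))]))
go(.6692,.0257,.004,0)
E
```

```text
large_roll 1 top [ 0.4613 -0.0216  0.1211] 6.9 cost 4.1 area [257]
large_roll 1 top [ 0.4613 -0.0216  0.1211] 6.9 cost 4.1 area [257]
psi 0 turn rz -0.038 shift after turn cm [0.06 0.22 9.38] before turn [0.08 0.24 9.38]
now [0.667  0.0251 0.0978] psi -2.2 tilt [-0.002 -0.    -1.   ] clk 11.2 j [-0.42  0.66  0.48  1.62 -0.35  0.95  0.15] F [-0.9 -0.5 -0.9] w 7.5
```

View pics/l1.png

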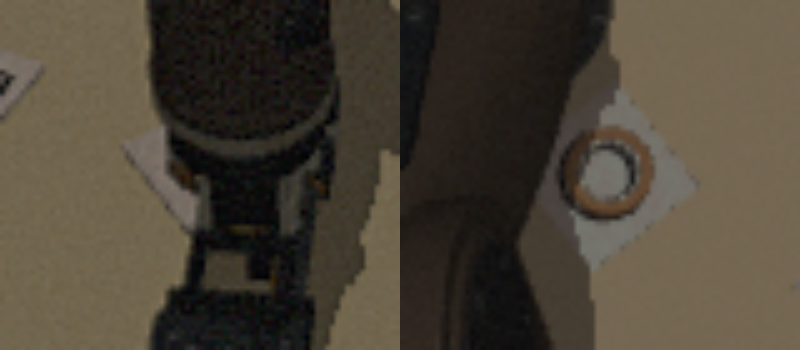

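The left crop (scene) is blocked by the gripper. In the right crop (top) the large roll sits at (610,172) on its card, roughly on the outline; I'll measure it again once the view is clear. Next, the small roll.

Emit:
carry_out:
  claw: [7.5,7.5,7.5,7.5,7.5,7.5,3.5,3.5,3.5,3.5,3.5,3.5,3.5,3.5,3.5,3.5,3.5,3.5]
  delta_pos:
    - [0,0,2.5]
    - [0,0,2.5]
    - [0,0,2.5]
    - [0,0,1.2]
    - [0,0,0.6]
    - [0,0,0]
    - [0,0,0]
    - [0,0,0]
    - [0,0,0]
    - [0,0,0]
    - [0,0,0]
    - [0,0,0]
    - [0,0,-0.5]
    - [0,0,-2]
    - [0,0,-2.5]
    - [0,0,-2.5]
    - [0,0,-2.5]
    - [0,0,0]
  angular:
    - [0,0,0]
    - [0,0,0]
    - [0,0,0]
    - [0,0,0]
    - [0,0,0]
    - [0,0,0]
    - [0,0,0]
    - [0,0,0]
    - [0,0,0]
    - [0,0,0]
    - [0,0,0]
    - [0,0,0]
    - [0,0,0]
    - [0,0,0]
    - [0,0,0]
    - [0,0,0]
    - [0,0,0]
    - [0,0,0]
  force: 20

```text
clock: 13.0
position: [0.6707, 0.0253, 0.1096]
ee_rot: [2.26, 2.177, 0.007]
force: [0.5, -0.4, 0.2]
width: 0.422
gripper_force: 20.0
```

```bash
python3 go.py .3889 .2503 .11 35
```

```text
psi 35.0 turn rz -0.648 shift after turn cm [ 34.59 -10.18  -0.04] before turn [ 21.43 -29.    -0.19]
now [0.6707 0.0253 0.1096] psi -2.1 tilt [ 0.006  0.    -1.   ] clk 13.0 j [-0.42  0.65  0.49  1.61 -0.35  0.96  0.14] F [ 0.5 -0.4  0.2] w 3.87
```

Emit:
carry_out:
  claw: [3.5,3.5,3.5,3.5,3.5,3.5,3.5,3.5,3.5,3.5,3.5,3.5,3.5,3.5]
  delta_pos:
    - [2.5,-1.8,0]
    - [2.5,-1.8,0]
    - [2.5,-1.8,0]
    - [2.5,-1.8,0]
    - [2.5,-1.8,0]
    - [2.5,-1.8,0]
    - [2.4,-1.8,0]
    - [2.4,-1.8,0]
    - [2.4,-1.8,0]
    - [2.4,-1.8,0]
    - [2.4,-1.8,0]
    - [2.4,-1.8,0]
    - [0,0,0]
    - [0,0,0]
  angular:
    - [0,0,-0.054]
    - [0,0,-0.054]
    - [0,0,-0.054]
    - [0,0,-0.054]
    - [0,0,-0.054]
    - [0,0,-0.054]
    - [0,0,-0.054]
    - [0,0,-0.054]
    - [0,0,-0.054]
    - [0,0,-0.054]
    - [0,0,-0.054]
    - [0,0,-0.054]
    - [0,0,0]
    - [0,0,0]

```text
clock: 14.4
position: [0.3896, 0.2507, 0.1056]
ee_rot: [-1.449, -2.787, 0.0]
force: [0.3, -0.1, -0.4]
width: 0.424
gripper_force: 20.0
```

```bash
python3 - <<'E'
from fit import *
from go import go
ims=[arm.get_image("scene"),arm.get_image("top")]
measure("large_roll",ims,(.46,-.019),z=.003)
save("l2.png",np.hstack([cv2.resize(ims[0]["frame"][160:230,260:340],(400,350),interpolation=cv2.INTER_CUBIC),cv2.resize(ims[1]["frame"][185:255,310:390],(400,350),interpolation=cv2.INTER_CUBIC)]))
go(.3889,.2503,.0075,35)
a=[arm.observe()["position"]]
for _ in range(3): arm.get_image("top"); a.append(arm.observe()["position"])
print(np.round(a,4))
E
```

```text
large_roll 1 scene [ 0.4588 -0.0243  0.1868] 10.7 cost 50.2 area [228]
large_roll 1 top [ 0.4625 -0.0212  0.0903] 5.2 cost 25.7 area [224]
large_roll 2 scene [ 0.4615 -0.0231  0.0974] 5.6 cost 80.3 area [228, 224]
psi 35 turn rz -0.002 shift after turn cm [ 0.14 -0.15  9.82] before turn [ 0.15 -0.16  9.82]
now [0.391  0.25   0.1057] psi 34.9 tilt [ 0. -0. -1.] clk 14.6 j [-0.94  0.34  0.32  2.12 -0.16  0.71  0.09] F [ 0.1 -0.2  0.2] w 3.86
[[0.391  0.25   0.1057]
 [0.3909 0.25   0.1057]
 [0.3908 0.2501 0.1056]
 [0.3906 0.2501 0.1056]]
```

View pics/l2.png

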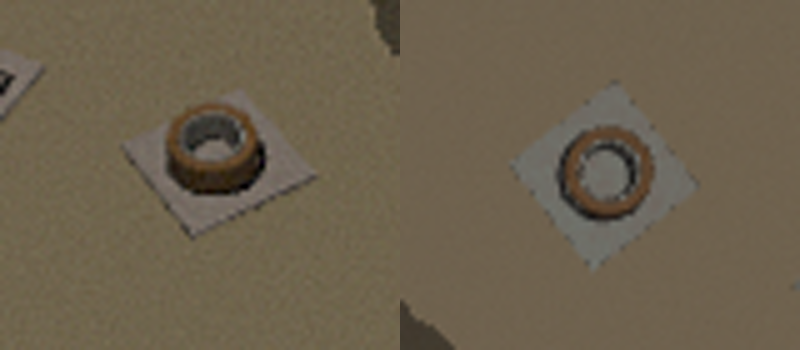

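Both views show the black outline peeking out on the +y side of the large roll (right side in scene, left side in top). It is about 3.7 mm too far toward -y, which I'll correct after placing the small roll.

Emit:
carry_out:
  claw: [3.5,3.5,3.5,3.5,3.5,3.5,3.5,5.5,5.5,5.5,5.5,5.5,5.5,5.5,5.5,5.5]
  delta_pos:
    - [0.1,-0.2,2.5]
    - [0,0,2.5]
    - [0,0,2.5]
    - [0,0,1.5]
    - [0,0,0.7]
    - [0,0,0]
    - [0,0,0]
    - [0,0,0]
    - [0,0,0]
    - [0,0,0]
    - [0,0,-1]
    - [0,0,-3]
    - [0,0,-3]
    - [0,0,-3]
    - [0,0,0]
    - [0,0,0]
  angular:
    - [0,0,0]
    - [0,0,0]
    - [0,0,0]
    - [0,0,0]
    - [0,0,0]
    - [0,0,0]
    - [0,0,0]
    - [0,0,0]
    - [0,0,0]
    - [0,0,0]
    - [0,0,0]
    - [0,0,0]
    - [0,0,0]
    - [0,0,0]
    - [0,0,0]
    - [0,0,0]

```text
clock: 16.35
position: [0.3881, 0.2506, 0.1097]
ee_rot: [1.45, 2.786, 0.003]
force: [0.8, 0.0, -1.2]
width: 0.597
gripper_force: 0.0
```

```bash
python3 go.py .461 -.0215 .11 0
```

```text
psi 0.0 turn rz 0.611 shift after turn cm [-27.21   7.29  -0.03] before turn [-26.47  -9.65  -0.07]
now [0.3881 0.2506 0.1097] psi 35.0 tilt [ 0.001  0.002 -1.   ] clk 16.35 j [-0.95  0.33  0.33  2.12 -0.16  0.72  0.09] F [ 0.8  0.  -1.2] w 5.48
```

Emit:
carry_out:
  claw: [7.5,7.5,7.5,7.5,7.5,7.5,7.5,7.5,7.5]
  delta_pos:
    - [-3.5,-1.2,0]
    - [-3.5,-1.2,0]
    - [-3.5,-1.2,0]
    - [-3.5,-1.2,0]
    - [-3.5,-1.2,0]
    - [-3,-1.2,0]
    - [-3,-1.2,0]
    - [-3,-1.2,0]
    - [0,0,0]
  angular:
    - [0,0,0.14]
    - [0,0,0.14]
    - [0,0,0.14]
    - [0,0,0.14]
    - [0,0,0.14]
    - [0,0,0.14]
    - [0,0,0.14]
    - [0,0,0.14]
    - [0,0,0.14]

```text
clock: 17.25
position: [0.3283, -0.0125, 0.1077]
ee_rot: [-2.819, -1.382, 0.007]
force: [0.6, 0.8, 0.3]
width: 0.818
gripper_force: 0.0
```

```bash
python3 - <<'E'
from fit import *
from go import go
ims=[arm.get_image("scene"),arm.get_image("top")]
measure("small_roll",ims,(.389,.25),z=.003)
save("s1.png",np.hstack([cv2.resize(ims[0]["frame"][145:215,345:425],(400,350),interpolation=cv2.INTER_CUBIC),cv2.resize(ims[1]["frame"][205:275,230:310],(400,350),interpolation=cv2.INTER_CUBIC)]))
go(.460,-.0192,.0075,-90)
E
```

```text
small_roll 1 scene [0.3848 0.2502 0.0658] 3.8 cost 10.7 area [116]
small_roll 1 top [0.3884 0.2508 0.0778] 4.5 cost 4.2 area [114]
small_roll 2 scene [0.3877 0.2502 0.0714] 4.1 cost 19.3 area [116, 114]
psi -90 turn rz 0.926 shift after turn cm [12.71  0.93 10.1 ] before turn [ 6.9  10.72 10.1 ]
psi 90 turn rz -2.215 shift after turn cm [-12.71  -0.93  10.1 ] before turn [ 6.9  10.72 10.1 ]
now [ 0.3329 -0.0099  0.1085] psi -36.9 tilt [-0. -0. -1.] clk 17.45 j [-0.79  0.15  0.76  2.42 -0.17  0.63 -0.54] F [-0.2  0.4 -0.2] w 7.51
```

View pics/s1.png

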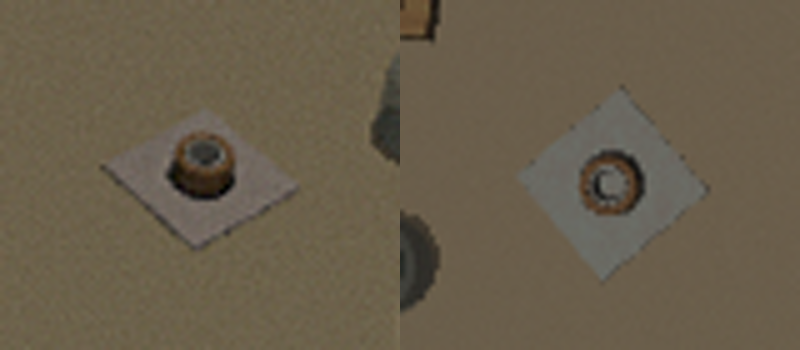

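The small roll sits on its outline, about 2 mm toward -x at most (slightly more black visible on the +x side). I'll now re-centre the large roll by closing along world y.

Emit:
carry_out:
  claw: [8,8,8,8,8,8,8,8,8,8,8,8,8]
  delta_pos:
    - [0,0,0]
    - [0,0,0]
    - [0,0,0]
    - [0,0,0]
    - [0,0,0]
    - [0,0,0]
    - [0,0,0]
    - [3.2,0.3,0]
    - [3.2,0.3,0]
    - [3.2,0.3,0]
    - [3.1,0,0]
    - [0,0,0]
    - [0,0,0]
  angular:
    - [0,0,0.132]
    - [0,0,0.132]
    - [0,0,0.132]
    - [0,0,0.132]
    - [0,0,0.132]
    - [0,0,0.132]
    - [0,0,0.134]
    - [0,0,0]
    - [0,0,0]
    - [0,0,0]
    - [0,0,0]
    - [0,0,0]
    - [0,0,0]

```text
clock: 18.75
position: [0.4599, -0.0196, 0.108]
ee_rot: [3.14, -0.001, -0.002]
force: [-0.1, -0.6, -0.5]
width: 0.872
gripper_force: 0.0
```

```bash
python3 go.py .460 -.0192 .0075 -90
```

```text
psi -90.0 turn rz -0.001 shift after turn cm [ 1.000e-02 -4.000e-02  1.005e+01] before turn [ 0.03 -0.06 10.05]
psi 90.0 turn rz -3.142 shift after turn cm [-1.000e-02  4.000e-02  1.005e+01] before turn [ 0.03 -0.06 10.05]
now [ 0.4599 -0.0196  0.108 ] psi -90.1 tilt [-0.001 -0.001 -1.   ] clk 18.75 j [-0.71  0.41  0.85  2.15 -0.45  0.76 -1.15] F [-0.1 -0.6 -0.5] w 8.01
```

Emit:
carry_out:
  claw: [8,8,8,8,8,8,5.5,5.5,5.5,5.5,5.5,7.5,7.5,7.5,7.5,7.5,7.5,7.5]
  delta_pos:
    - [0,0,2.5]
    - [0,0,2.5]
    - [0,0,2.5]
    - [0,0,1.7]
    - [0,0,0.6]
    - [0,0,0]
    - [0,0,0]
    - [0,0,0]
    - [0,0,0]
    - [0,0,0]
    - [0,0,0]
    - [0,0,0]
    - [0,0,0]
    - [0,0,0]
    - [0,0,-1]
    - [0,0,-3]
    - [0,0,-3]
    - [0,0,-3]
  angular:
    - [0,0,0]
    - [0,0,0]
    - [0,0,0]
    - [0,0,0]
    - [0,0,0]
    - [0,0,0]
    - [0,0,0]
    - [0,0,0]
    - [0,0,0]
    - [0,0,0]
    - [0,0,0]
    - [0,0,0]
    - [0,0,0]
    - [0,0,0]
    - [0,0,0]
    - [0,0,0]
    - [0,0,0]
    - [0,0,0]
  force: 10

```text
clock: 20.55
position: [0.4593, -0.0201, 0.1122]
ee_rot: [3.141, -0.008, -0.001]
force: [-0.3, 0.9, -0.5]
width: 0.82
gripper_force: 0.0
```

```bash
python3 go.py .6394 -.2341 .11 -46.8
```

```text
psi -46.8 turn rz -0.759 shift after turn cm [-1.52 27.93  0.22] before turn [18.11 21.31  0.22]
now [ 0.4593 -0.0201  0.1122] psi -90.3 tilt [-0.001 -0.    -1.   ] clk 20.55 j [-0.73  0.41  0.86  2.15 -0.45  0.77 -1.15] F [-0.3  0.9 -0.5] w 7.53
```

Emit:
carry_out:
  claw: [7,7,7,7,7,7,7,7,7,7,7,7,7,7,7]
  delta_pos:
    - [2.3,2.7,0]
    - [2.3,2.7,0]
    - [2.3,2.7,0]
    - [2.3,2.7,0]
    - [2.3,2.7,0]
    - [2.2,2.6,0]
    - [2.2,2.6,0]
    - [2.2,2.6,0]
    - [0,0,0]
    - [0,0,0]
    - [0,0,0]
    - [0,0,0]
    - [0,0,0]
    - [0,0,0]
    - [0,0,0]
  angular:
    - [0,0,0]
    - [0,0,0]
    - [0,0,0]
    - [0,0,0]
    - [0,0,0]
    - [0,0,0]
    - [0,0,0]
    - [0,0,0]
    - [0,0,-0.127]
    - [0,0,-0.127]
    - [0,0,-0.127]
    - [0,0,-0.127]
    - [0,0,-0.127]
    - [0,0,-0.127]
    - [0,0,0]

```text
clock: 22.05
position: [0.6395, -0.2338, 0.1115]
ee_rot: [2.918, 1.164, -0.0]
force: [0.0, 0.1, -0.5]
width: 0.763
gripper_force: 0.0
```

```bash
python3 - <<'E'
from fit import *
from go import go
ims=[arm.get_image("scene"),arm.get_image("top")]
measure("large_roll",ims,(.46,-.019),z=.003)
save("l3.png",np.hstack([cv2.resize(ims[0]["frame"][160:230,260:340],(400,350),interpolation=cv2.INTER_CUBIC),cv2.resize(ims[1]["frame"][185:255,310:390],(400,350),interpolation=cv2.INTER_CUBIC)]))
go(.6394,-.2341,.012,-46.8)
E
```

```text
large_roll 1 scene [ 0.4605 -0.0205  0.0689] 3.9 cost 6.9 area [282]
large_roll 1 scene [ 0.4605 -0.0205  0.0689] 3.9 cost 6.9 area [282]
psi -46.8 turn rz 0.001 shift after turn cm [-0.07  0.02  9.89] before turn [-0.07  0.02  9.89]
now [ 0.6398 -0.2334  0.1109] psi -46.8 tilt [-0. -0. -1.] clk 22.25 j [-0.06  0.67  0.55  1.58 -0.4   1.   -0.21] F [ 0.5 -0.8  0.5] w 6.98
```

View pics/l3.png

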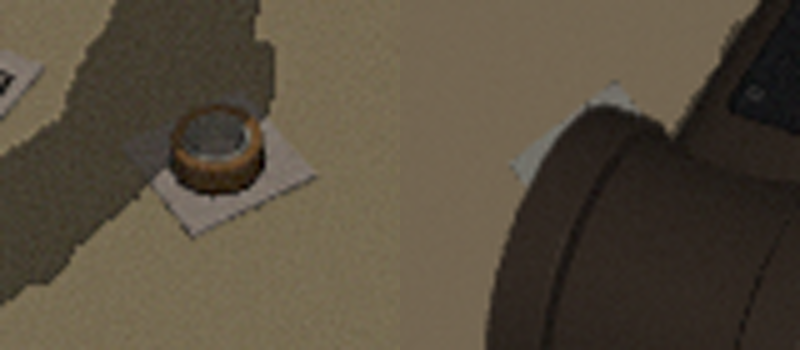

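The large roll now sits centred in the scene view, and the fit agrees with the card to about 1.5 mm. Next I grasp the stapler.

Emit:
carry_out:
  claw: [7,7,7,7,7,7,2,2,2,2,2,2,2,2,2,2,2,2]
  delta_pos:
    - [-0.1,0,2.5]
    - [0,0,2.5]
    - [0,0,2.5]
    - [0,0,1.6]
    - [0,0,0.8]
    - [0,0,0]
    - [0,0,0]
    - [0,0,0]
    - [0,0,0]
    - [0,0,0]
    - [0,0,0]
    - [0,0,0]
    - [0,0,0]
    - [0,0,-0.5]
    - [0,0,-2]
    - [0,0,-2.5]
    - [0,0,-2.5]
    - [0,0,-2.5]
  angular:
    - [0,0,0]
    - [0,0,0]
    - [0,0,0]
    - [0,0,0]
    - [0,0,0]
    - [0,0,0]
    - [0,0,0]
    - [0,0,0]
    - [0,0,0]
    - [0,0,0]
    - [0,0,0]
    - [0,0,0]
    - [0,0,0]
    - [0,0,0]
    - [0,0,0]
    - [0,0,0]
    - [0,0,0]
    - [0,0,0]
  force: 35

```text
clock: 24.05
position: [0.6388, -0.2341, 0.1127]
ee_rot: [-2.919, -1.162, 0.001]
force: [0.1, 0.8, -0.5]
width: 0.299
gripper_force: 34.9
```

```bash
python3 - <<'E'
from fit import *
from go import go
im=arm.get_image("scene"); save("g3.png",cv2.resize(im["frame"][170:270,160:300],None,fx=4,fy=4))
go(.3847,-.2242,.11,-23.1)
E
```

```text
psi -23.1 turn rz -0.41 shift after turn cm [ -9.04 -24.     0.73] before turn [-17.86 -18.41   0.6 ]
now [ 0.6409 -0.2352  0.1173] psi -46.6 tilt [ 0.005 -0.002 -1.   ] clk 24.1 j [-0.06  0.67  0.55  1.58 -0.39  1.   -0.21] F [ 2.2 -0.7  1.8] w 2.75
```

View pics/g3.png

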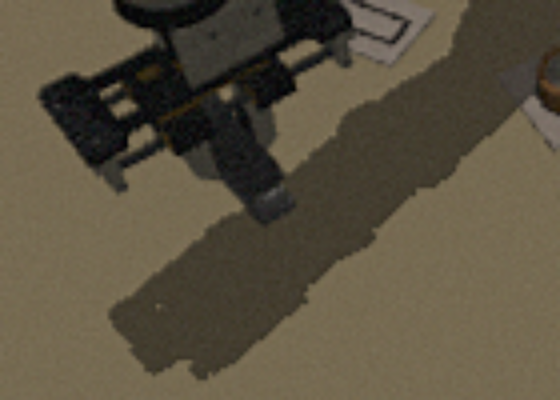

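The stapler is held level between the fingers (opening 2.75 cm), around (250,165) in the crop. Next I carry it to its card.

Emit:
carry_out:
  claw: [2,2,2,2,2,2,2,2,2,2,2,2,2,2,2]
  delta_pos:
    - [-1.8,-1.8,0]
    - [-1.8,-1.8,0]
    - [-1.8,-1.8,0]
    - [-1.8,-1.8,0]
    - [-1.8,-1.8,0]
    - [-1.8,-1.8,0]
    - [-1.8,-1.9,0]
    - [-1.8,-1.9,0]
    - [-1.8,-1.9,0]
    - [-1.7,-1.9,0]
    - [0,0,0]
    - [0,0,0]
    - [0,0,0]
    - [0,0,0]
    - [0,0,0]
  angular:
    - [0,0,0]
    - [0,0,0]
    - [0,0,0]
    - [0,0,0]
    - [0,0,0]
    - [0,0,0]
    - [0,0,0]
    - [0,0,0]
    - [0,0,0]
    - [0,0,0]
    - [0,0,-0.103]
    - [0,0,-0.103]
    - [0,0,-0.103]
    - [0,0,-0.103]
    - [0,0,0]

```text
clock: 25.6
position: [0.3826, -0.2236, 0.1119]
ee_rot: [2.618, 1.736, 0.001]
force: [-0.3, 0.1, -1.8]
width: 0.305
gripper_force: 34.9
```

```bash
python3 go.py .3847 -.2242 .0155 -23.1
```

```text
psi -23.1 turn rz 0.003 shift after turn cm [0.03 0.22 9.64] before turn [0.03 0.22 9.64]
now [ 0.3826 -0.2236  0.1119] psi -22.9 tilt [ 0.  0. -1.] clk 25.6 j [ 0.01  0.31  0.5   2.17 -0.22  0.71  0.26] F [-0.3  0.1 -1.8] w 2.8
```

Emit:
carry_out:
  claw: [2,2,2,2,2,2,2,4.5,4.5,4.5,4.5,4.5,4.5,4.5,4.5,4.5]
  delta_pos:
    - [0,0.2,2.5]
    - [0,0,2.5]
    - [0,0,2.3]
    - [0,0,1.5]
    - [0,0,0.7]
    - [0,0,0.1]
    - [0,0,0]
    - [0,0,0]
    - [0,0,0]
    - [0,0,0]
    - [0,0,-1]
    - [0,0,-3]
    - [0,0,-3]
    - [0,0,-3]
    - [0,0,-2]
    - [0,0,0]
  angular:
    - [0,0,0.003]
    - [0,0,0]
    - [0,0,0]
    - [0,0,0]
    - [0,0,0]
    - [0,0,0]
    - [0,0,0]
    - [0,0,0]
    - [0,0,0]
    - [0,0,0]
    - [0,0,0]
    - [0,0,0]
    - [0,0,0]
    - [0,0,0]
    - [0,0,0]
    - [0,0,0]

```text
clock: 27.2
position: [0.386, -0.225, 0.1387]
ee_rot: [2.619, 1.728, 0.006]
force: [0.2, 0.3, -0.0]
width: 0.49
gripper_force: 0.0
```

```bash
python3 go.py .5147 .4032 .14 -8.5
```

```text
psi -8.5 turn rz -0.256 shift after turn cm [64.04  3.45 -0.13] before turn [ 62.82 -12.87  -0.14]
now [ 0.386  -0.225   0.1387] psi -23.2 tilt [ 0.005 -0.001 -1.   ] clk 27.2 j [-0.03  0.27  0.54  2.14 -0.2   0.78  0.23] F [ 0.2  0.3 -0. ] w 4.49
```

Emit:
carry_out:
  claw: [7,7,7,7,7,7,7,7,7,7,7,7,7,7]
  delta_pos:
    - [0,0,0]
    - [0,0,0]
    - [2,0.2,0]
    - [3.5,0.2,0]
    - [3.5,0.2,0]
    - [3.5,0.2,0]
    - [3.5,0.2,0]
    - [3.5,0.2,0]
    - [3.5,0.2,0]
    - [3.5,0.2,0]
    - [3.5,0.2,0]
    - [3.5,0.2,0]
    - [2,0.2,0]
    - [0,0,0]
  angular:
    - [0,0,-0.128]
    - [0,0,-0.128]
    - [0,0,0]
    - [0,0,0]
    - [0,0,0]
    - [0,0,0]
    - [0,0,0]
    - [0,0,0]
    - [0,0,0]
    - [0,0,0]
    - [0,0,0]
    - [0,0,0]
    - [0,0,0]
    - [0,0,0]

```text
clock: 28.6
position: [0.4587, 0.1268, 0.1354]
ee_rot: [-2.375, -2.056, -0.001]
force: [0.4, -0.7, -0.0]
width: 0.762
gripper_force: 0.0
```

```bash
python3 - <<'E'
from fit import *
from go import go
ims=[arm.get_image("scene"),arm.get_image("top")]
measure("stapler",ims,(.3847,-.2242),z=.003)
measure("stamp",ims,(.5147,.4032))
f=lambda im,c,s:cv2.resize(im["frame"][c[1]-s[1]:c[1]+s[1],c[0]-s[0]:c[0]+s[0]],(400,300),interpolation=cv2.INTER_CUBIC)
save("m1.png",np.vstack([np.hstack([f(ims[0],(246,175),(32,24)),f(ims[1],(411,240),(32,24))]),np.hstack([f(ims[0],(437,209),(32,24)),f(ims[1],(227,205),(32,24))])]))
go(.5147,.4032,.004,-8.5)
E
```

```text
stapler 1 scene [ 0.3834 -0.2262  1.1092] 63.6 cost 31.1 area [403]
stapler 1 top [ 0.3856 -0.2217  4.3395] 68.6 cost 19.3 area [310]
stapler 2 scene [ 0.3848 -0.2232  4.3211] 67.6 cost 63.5 area [403, 310]
stamp 1 scene [0.5135 0.4026 1.374 ] 78.7 cost 24.3 area [342]
stamp 1 top [0.5156 0.4036 1.4508] 83.1 cost 6.6 area [254]
stamp 2 scene [0.5147 0.4031 1.4244] 81.6 cost 38.1 area [342, 254]
psi -8.5 turn rz -0.001 shift after turn cm [28.6   1.42 13.17] before turn [28.61  1.38 13.16]
now [0.4584 0.1224 0.1357] psi -8.6 tilt [-0. -0. -1.] clk 28.9 j [-0.63  0.3   0.32  2.06 -0.13  0.79 -0.38] F [-0.5 -0.5  0.6] w 7.01
```

View pics/m1.png

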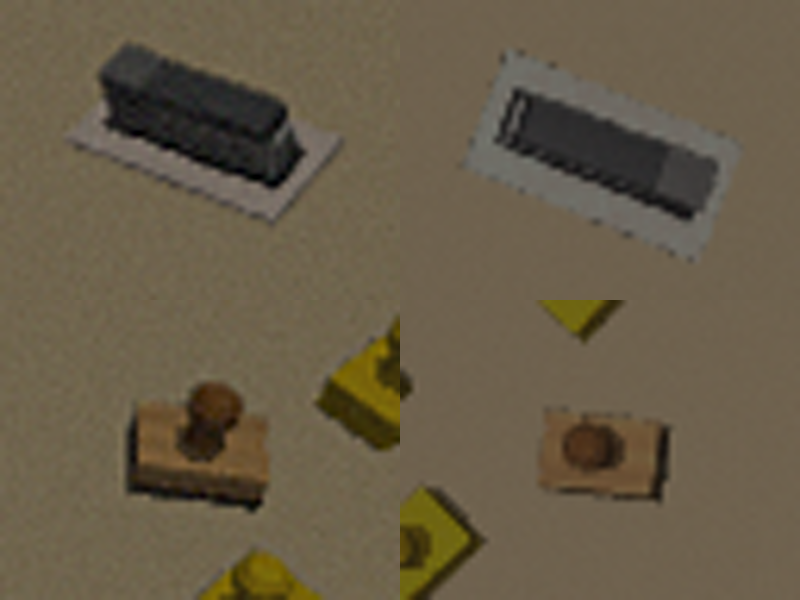

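In the scene and top views the stapler lies inside its outline, heel toward -y (right end of the top crop). The wooden stamp is clear of its neighbours, with its block edges tilted about 5° in the top crop, which gives yaw ≈ 82.5°. I move over it next.

Emit:
carry_out:
  claw: [6,6,6,6,6,6,6,6,6,6,6]
  delta_pos:
    - [2.9,0.1,0]
    - [3.2,0.1,0]
    - [3.2,0.1,0]
    - [3.2,0.1,0]
    - [3.2,0.2,0]
    - [3.2,0.2,0]
    - [3.2,0.2,0]
    - [3.2,0.2,0]
    - [3.2,0.2,0]
    - [0,0,0]
    - [0,0,0]
  angular:
    - [0,0,0]
    - [0,0,0]
    - [0,0,0]
    - [0,0,0]
    - [0,0,0]
    - [0,0,0]
    - [0,0,0]
    - [0,0,0]
    - [0,0,-0.018]
    - [0,0,0]
    - [0,0,0]

```text
clock: 30.0
position: [0.5146, 0.403, 0.1353]
ee_rot: [2.361, 2.072, -0.001]
force: [-0.6, -0.4, -0.1]
width: 0.653
gripper_force: 0.0
```

```bash
python3 go.py .5147 .4031 .004 -7.5
```

```text
psi -7.5 turn rz 0.001 shift after turn cm [2.000e-02 1.000e-02 1.313e+01] before turn [3.000e-02 1.000e-02 1.313e+01]
now [0.5146 0.403  0.1353] psi -7.5 tilt [-0.    -0.001 -1.   ] clk 30.0 j [-0.92  0.57  0.27  1.62 -0.17  0.98 -0.73] F [-0.6 -0.4 -0.1] w 6.0
```

Emit:
carry_out:
  claw: [6,6,6,6,6,6,6,6,3.5,3.5,3.5,3.5,3.5,3.5,3.5,3.5,3.5,3.5,3.5,3.5]
  delta_pos:
    - [0,0,2.5]
    - [0,0,2.5]
    - [0,0,2.5]
    - [0,0,2.5]
    - [0,0,1.5]
    - [0,0,1]
    - [0,0,0.5]
    - [0,0,0]
    - [0,0,0]
    - [0,0,0]
    - [0,0,0]
    - [0,0,0]
    - [0,0,0]
    - [0,0,0]
    - [0,0,-0.5]
    - [0,0,-2]
    - [0,0,-2.5]
    - [0,0,-2.5]
    - [0,0,-2.5]
    - [0,0,-2]
  angular:
    - [0,0,0]
    - [0,0,0]
    - [0,0,0]
    - [0,0,0]
    - [0,0,0]
    - [0,0,0]
    - [0,0,0]
    - [0,0,0]
    - [0,0,0]
    - [0,0,0]
    - [0,0,0]
    - [0,0,0]
    - [0,0,0]
    - [0,0,0]
    - [0,0,0]
    - [0,0,0]
    - [0,0,0]
    - [0,0,0]
    - [0,0,0]
    - [0,0,0]
  force: 30

```text
clock: 32.0
position: [0.5145, 0.4034, 0.1273]
ee_rot: [-2.361, -2.072, -0.001]
force: [0.1, -0.2, -1.3]
width: 0.454
gripper_force: 30.0
```

```bash
python3 go.py .6043 .2038 .12 -61.9
```

```text
psi -61.9 turn rz 0.95 shift after turn cm [-1.48 21.84  0.73] before turn [-18.63  11.49   0.72]
psi 118.1 turn rz -2.191 shift after turn cm [  1.48 -21.84   0.73] before turn [-18.63  11.49   0.72]
now [0.5145 0.4034 0.1273] psi -7.5 tilt [ 0.  0. -1.] clk 32.0 j [-0.92  0.58  0.27  1.63 -0.18  0.96 -0.72] F [ 0.1 -0.2 -1.3] w 4.17
```

Stamp gripped at 4.17 cm. Carry it over its card.

Emit:
carry_out:
  claw: [3.5,3.5,3.5,3.5,3.5,3.5,3.5,3.5,3.5,3.5,3.5,3.5,3.5,3.5,3.5,3.5,3.5,3.5]
  delta_pos:
    - [-2.3,1.4,0]
    - [-2.3,1.4,0]
    - [-2.3,1.4,0]
    - [-2.3,1.4,0]
    - [-2.3,1.4,0]
    - [-2.3,1.5,0]
    - [-2.4,1.5,0]
    - [-2.4,1.5,0]
    - [0,0,0]
    - [0,0,0]
    - [0,0,0]
    - [0,0,0]
    - [0,0,0]
    - [0,0,0]
    - [0,0,0]
    - [0,0,0]
    - [0,0,0]
    - [0,0,0]
  angular:
    - [0,0,0]
    - [0,0,0]
    - [0,0,0]
    - [0,0,0]
    - [0,0,0]
    - [0,0,0]
    - [0,0,0]
    - [0,0,0]
    - [0,0,0.12]
    - [0,0,0.12]
    - [0,0,0.12]
    - [0,0,0.12]
    - [0,0,0.12]
    - [0,0,0.12]
    - [0,0,0.12]
    - [0,0,0.11]
    - [0,0,0]
    - [0,0,0]

```text
clock: 33.8
position: [0.6042, 0.2041, 0.1256]
ee_rot: [3.046, 0.768, -0.001]
force: [0.4, 0.5, -1.5]
width: 0.454
gripper_force: 30.0
```

```bash
python3 go.py .6043 .2038 .0075 -61.9
```

```text
psi -61.9 turn rz 0.004 shift after turn cm [-0.    0.04 11.81] before turn [ 0.    0.03 11.81]
psi 118.1 turn rz -3.138 shift after turn cm [ 0.   -0.04 11.81] before turn [ 0.    0.03 11.81]
now [0.6042 0.2041 0.1256] psi -61.7 tilt [-0. -0. -1.] clk 33.8 j [-0.76  0.59  0.53  1.69 -0.35  0.96 -1.17] F [ 0.4  0.5 -1.5] w 4.17
```

Emit:
carry_out:
  claw: [3.5,3.5,3.5,3.5,3.5,3.5,3.5,3.5,6,6,6,6,6,6,6,6,6,6]
  delta_pos:
    - [0,0,2.5]
    - [0,0,2.5]
    - [0,0,2.5]
    - [0,0,2.3]
    - [0,0,1.2]
    - [0,0,0.6]
    - [0,0,0.2]
    - [0,0,0]
    - [0,0,0]
    - [0,0,0]
    - [0,0,0]
    - [0,0,-1]
    - [0,0,-3]
    - [0,0,-4]
    - [0,0,-4]
    - [0,0,-4]
    - [0,0,-4]
    - [0,0,0]
  angular:
    - [0,0,0.004]
    - [0,0,0]
    - [0,0,0]
    - [0,0,0]
    - [0,0,0]
    - [0,0,0]
    - [0,0,0]
    - [0,0,0]
    - [0,0,0]
    - [0,0,0]
    - [0,0,0]
    - [0,0,0]
    - [0,0,0]
    - [0,0,0]
    - [0,0,0]
    - [0,0,0]
    - [0,0,0]
    - [0,0,0]

```text
clock: 35.6
position: [0.6076, 0.2042, 0.2145]
ee_rot: [-3.048, -0.756, -0.015]
force: [0.1, -0.6, 0.1]
width: 0.655
gripper_force: 0.0
```

```bash
python3 go.py .36 .55 .22 55
```

```text
psi 55.0 turn rz -2.044 shift after turn cm [40.12 14.12 -0.55] before turn [ -5.73 -42.14  -0.65]
now [0.6076 0.2042 0.2145] psi -62.1 tilt [ 0.009  0.004 -1.   ] clk 35.6 j [-0.79  0.5   0.58  1.59 -0.3   1.13 -1.22] F [ 0.1 -0.6  0.1] w 6.01
```

Emit:
carry_out:
  claw: [6,6,6,6,6,6,6,6,6,6,6,6,6,6]
  delta_pos:
    - [-0.5,-3.5,0]
    - [-0.5,-3.5,0]
    - [-0.5,-3.5,0]
    - [-0.5,-3.5,0]
    - [-0.5,-3.5,0]
    - [-0.5,-3.5,0]
    - [-0.5,-3.5,0]
    - [-0.5,-3.5,0]
    - [-0.5,-3.5,0]
    - [-0.5,-3.5,0]
    - [-0.5,-3.5,0]
    - [-0.5,-3.5,0]
    - [0,0,0]
    - [0,0,0]
  angular:
    - [0,0,0]
    - [0,0,0]
    - [0,0,0]
    - [0,0,0]
    - [0,0,0]
    - [0,0,0]
    - [0,0,0]
    - [0,0,0]
    - [0,0,0]
    - [0,0,0]
    - [0,0,0]
    - [0,0,0]
    - [0,0,0]
    - [0,0,0]

```text
clock: 37.0
position: [0.354, 0.5476, 0.2074]
ee_rot: [3.048, 0.76, -0.0]
force: [1.2, -0.1, 0.5]
width: 0.655
gripper_force: 0.0
```

```bash
cat > check.py <<'E'
import sys
from fit import *
ims=[arm.get_image("scene"),arm.get_image("top")]
C=dict(large=(.460,-.0192),small=(.3889,.2503),stapler=(.3847,-.2242),stamp=(.6043,.2038))
for k,n in dict(large="large_roll",small="small_roll",stapler="stapler",stamp="stamp").items(): measure(n,ims,C[k],z=.003)
for n,x in dict(jar=(.329,.412),beaker=(.314,-.43)).items():
    for im in ims:
        for r in arm.place_of(n,im)[:1]: print(n,px2w(im,np.array(r["centre"])*[640,400],0).round(3))
rows=[]
for im in ims:
    t=[]
    for k in C:
        u,v=np.round(w2px(im,[*C[k],.012])).astype(int); t.append(cv2.resize(im["frame"][v-22:v+22,u-22:u+22],(200,200),interpolation=cv2.INTER_NEAREST))
    rows.append(np.hstack(t))
save(sys.argv[1],np.clip(np.vstack(rows)*1.5,0,255).astype(np.uint8))
E
python3 check.py f1.png
```

```text
large_roll 1 scene [ 0.4597 -0.0201  0.108 ] 6.2 cost 8.5 area [277]
large_roll 1 top [ 0.4617 -0.0187  0.1744] 10.0 cost 6.2 area [249]
large_roll 2 scene [ 0.4611 -0.0193  0.0932] 5.3 cost 20.6 area [277, 249]
stapler 1 scene [ 0.3848 -0.2249  1.1321] 64.9 cost 27.5 area [405]
stapler 1 top [ 0.3855 -0.2218  1.1909] 68.2 cost 9.5 area [329]
stapler 2 scene [ 0.3851 -0.2229  1.1839] 67.8 cost 44.7 area [405, 329]
stamp 1 scene [0.6022 0.2029 0.449 ] 25.7 cost 22.7 area [332]
stamp 1 top [0.6039 0.2039 3.6508] 29.2 cost 12.4 area [228]
stamp 2 scene [0.6034 0.2035 0.4982] 28.5 cost 37.7 area [332, 228]
jar [ 0.392 -0.214 -0.   ]
jar [0.336 0.402 0.   ]
beaker [ 0.313 -0.427  0.   ]
beaker [ 0.316 -0.432  0.   ]
```

View pics/f1.png

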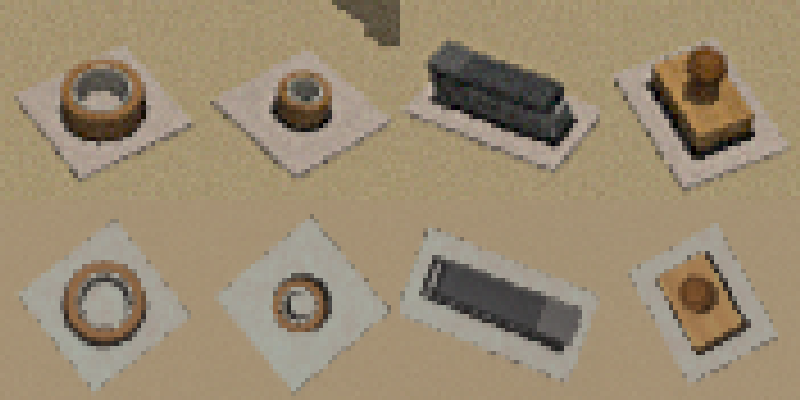

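All four tools are on their cards: large roll (103,300), small roll (302,300), stapler (500,305) and stamp (700,300) in the lower (top-view) row. The small roll and the stapler's long axis need a finer check, so I'll average frames and measure.

```bash
cat > fine.py <<'E'
from fit import *
A={}
for n in("scene","top"):
    L=[arm.get_image(n) for _ in range(6)]; A[n]=dict(L[0]); A[n]["frame"]=np.mean([l["frame"].astype(float) for l in L],0)
    im=A[n]; hsv=cv2.cvtColor(im["frame"].astype(np.float32)/255,cv2.COLOR_RGB2HSV); g=im["frame"].mean(2)
    for name,card,c in(("small_roll","small_card",(.3889,.2503)),("large_roll","large_card",(.460,-.0192)),("stamp","stamp_card",(.6043,.2038))):
        # dedicated colour mask: brown = saturated, inside card neighbourhood
        w=win(im,c); near=np.zeros(g.shape,np.uint8); cr=render(card,[*c,{"small_card":.681,"large_card":.635,"stamp_card":.491}[card]],im,w)>.5
        near[w[1]:w[3],w[0]:w[2]]=cv2.dilate(cr.astype(np.uint8),np.ones((3,3)))
        u,v=w2px(im,[*c,.015]); yy,xx=np.mgrid[:400,:640]; near&=(np.hypot(xx-u,yy-v)<(24 if name=="stamp" else 17)).astype(np.uint8)
        k=((hsv[...,1]>.42)&(near>0)).astype(np.uint8)
        lab,st=cv2.connectedComponentsWithStats(k)[1:3]; k=(lab==1+np.argmax(st[1:,4])).astype(np.uint8)
        cs,_=cv2.findContours(k,cv2.RETR_EXTERNAL,cv2.CHAIN_APPROX_NONE); cv2.drawContours(k,cs,-1,1,-1)
        r=fit(name,[(im,k.astype(float),w)],c,.003); print(n,name,r.x.round(4),round(np.degrees(r.x[2])%180,1),round(r.fun,1),"area",k.sum())
    a=np.radians(66.9); ex=np.array([np.cos(a),np.sin(a),0])
    for s in range(-78,79,3):
        p=np.array([.3847,-.2242,.003])+ex*s/1000; u,v=w2px(im,p); print(f"{s}:{cv2.getRectSubPix(g.astype(np.float32),(1,1),(float(u),float(v)))[0,0]:.0f}",end=" ")
    print()
E
python3 fine.py
```

```text
scene small_roll [0.3889 0.2501 0.0246] 1.4 56.4 area 71
scene large_roll [ 0.461  -0.0197  0.0937] 5.4 14.6 area 267
scene stamp [0.6047 0.2044 0.4275] 24.5 25.9 area 328
-78:96 -75:98 -72:90 -69:82 -66:58 -63:38 -60:26 -57:30 -54:30 -51:30 -48:34 -45:31 -42:30 -39:31 -36:32 -33:34 -30:36 -27:36 -24:34 -21:35 -18:36 -15:37 -12:35 -9:33 -6:35 -3:36 0:35 3:36 6:37 9:37 12:35 15:36 18:35 21:34 24:33 27:35 30:35 33:36 36:37 39:40 42:46 45:51 48:41 51:28 54:23 57:50 60:104 63:110 66:103 69:89 72:89 75:94 78:95 
top small_roll [0.3886 0.2506 0.103 ] 5.9 8.4 area 108
top large_roll [ 0.4604 -0.0185 -0.0213] 178.8 13.5 area 237
top stamp [0.6031 0.2045 0.5007] 28.7 12.6 area 224
-78:94 -75:94 -72:95 -69:98 -66:104 -63:98 -60:77 -57:62 -54:61 -51:62 -48:62 -45:63 -42:63 -39:63 -36:64 -33:56 -30:47 -27:45 -24:45 -21:45 -18:45 -15:46 -12:46 -9:46 -6:46 -3:46 0:46 3:46 6:46 9:46 12:47 15:46 18:47 21:47 24:47 27:47 30:47 33:47 36:47 39:47 42:46 45:41 48:38 51:88 54:52 57:64 60:98 63:105 66:105 69:97 72:96 75:95 78:95
```

```bash
python3 - <<'E'
from fit import *
im=arm.get_image("top"); old=cv2.imread("pics/top0.png").mean(2).astype(np.float32)
for g,c,y,z,d in((old,(.6396,-.2336),44,0,1),(im["frame"].mean(2).astype(np.float32),(.3847,-.2242),66.9,.003,1)):
    a=np.radians(y); ex=np.array([np.cos(a),np.sin(a),0]); ey=np.array([-ex[1],ex[0],0])
    for o in(-6,0,6):
        print(o,end=" | ")
        for s in list(range(-72,-45,3))+list(range(30,75,3)):
            u,v=w2px(im,np.array([*c,z])+ex*s/1000+ey*o/1000); print(f"{s}:{cv2.getRectSubPix(g,(1,1),(float(u),float(v)))[0,0]:.0f}",end=" ")
        print()
f=cv2.imread("pics/top0.png")[:,:,::-1]
u,v=w2px(im,[.6396,-.2336,.02]).astype(int); u2,v2=w2px(im,[.3847,-.2242,.02]).astype(int)
save("st.png",np.clip(1.6*np.hstack([cv2.resize(x[b-22:b+22,a-24:a+24],(400,366),interpolation=cv2.INTER_NEAREST) for x,a,b in((f,u,v),(im["frame"],u2,v2))]),0,255).astype(np.uint8))
E
```

```text
-6 | -72:90 -69:90 -66:90 -63:89 -60:90 -57:81 -54:58 -51:58 -48:58 30:44 33:43 36:42 39:43 42:42 45:43 48:42 51:39 54:56 57:84 60:89 63:90 66:89 69:89 72:89 
0 | -72:89 -69:89 -66:90 -63:90 -60:90 -57:80 -54:53 -51:49 -48:51 30:41 33:42 36:44 39:42 42:42 45:41 48:42 51:45 54:61 57:85 60:88 63:90 66:90 69:90 72:90 
6 | -72:90 -69:90 -66:90 -63:90 -60:90 -57:81 -54:48 -51:25 -48:23 30:27 33:28 36:27 39:29 42:26 45:28 48:27 51:33 54:50 57:63 60:90 63:90 66:90 69:89 72:90 
-6 | -72:95 -69:99 -66:106 -63:98 -60:68 -57:59 -54:60 -51:61 -48:62 30:45 33:45 36:45 39:45 42:46 45:40 48:46 51:73 54:67 57:51 60:94 63:105 66:103 69:97 72:96 
0 | -72:94 -69:98 -66:103 -63:98 -60:77 -57:62 -54:61 -51:62 -48:62 30:48 33:47 36:48 39:46 42:46 45:41 48:38 51:87 54:53 57:65 60:99 63:106 66:106 69:97 72:96 
6 | -72:94 -69:97 -66:104 -63:101 -60:71 -57:62 -54:61 -51:58 -48:57 30:48 33:48 36:49 39:48 42:47 45:42 48:46 51:66 54:59 57:52 60:108 63:107 66:107 69:101 72:94
```

View pics/st.png

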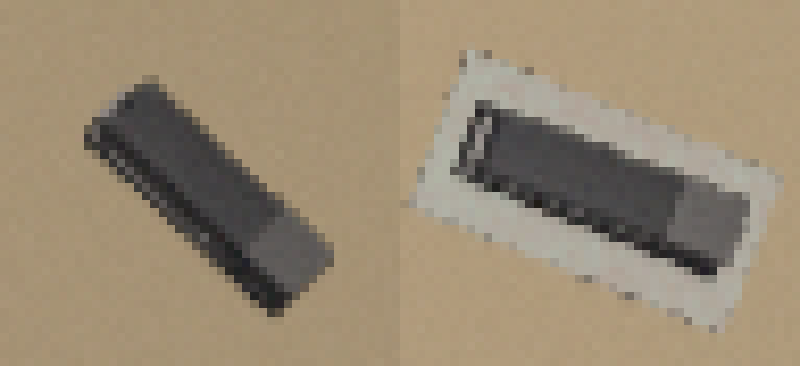

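The stapler's heel end in the top view crosses at s ≈ -60 mm, against -59.8 mm expected when centred. The bright strip at its front is within about 2 mm of explainable by a lit end face. All tools sit within about 2 mm of their outlines, so I hand in.

```bash
python3 -c "
from cell import arm
print(arm.sign_off())"
```

```text
the job is handed in; nothing more can be done
None
```

The job is handed in: all four tools lie flat on their own cards within about 2 mm of their outlines by camera measurement (the stapler's lengthwise fit is the least certain), and the arm never went near the jar or beaker.

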